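Press a tee nut home and ease the sprung press lever back up

ROBOT

A 6-joint arm with a two-finger parallel gripper is mounted at the origin on a cart in front of the work surface, level with it; the furniture and walls round the work are solid. World frame = base frame: x ahead of the robot, y to its left, z up, the work surface at z = 0. Lengths are in m, angles in rad, forces in N, time in s.
With the tool pointing down it reaches from about 0.35 to 0.975 m from the base axis. Payload 4.9 kg.
Tool frame: the origin (TCP) lies at the very end of the fingers, on their centre line; the grasp point (between the pads) lies 19 mm behind it (ctrl.grip_point_offset is the distance from the TCP to the grasp point, in m); z points along the fingers, y is the line along which they close (so a half turn about z gives the same grasp; the last joint's range is limited). The gripper opens to 85 mm and grips with 20 to 120 N. Pads are 22 mm wide; open, the fingers measure 114 mm over their backs; the gripper's body (76 mm by 85 mm) begins 54 mm behind the grasp point. The pads swing forward as they close: fully open they stand 13 mm farther back than shut.
Start: joints at [-1.357, 0.053, 1.613, -0, 1.476, -0.119], TCP at [0.204, -0.591, 0.231] pointing down, gripper open.
Joint ranges: [-3.01, 3.01], [-1.01, 2.22], [0.06, 2.58], [-1.02, 4.17], [0.09, 2.62], [-3.14, 3.14]. Speed limits (rad/s): [2.57, 2.57, 3.14, 3.14, 3.14, 3.14].

INTERFACE

Orientations are given as a rotation vector (axis times angle).
In Python, from station import ctrl gives the robot as it stands.
- The arm moves only by the tool send_rows, never from a script. Its argument "rows" is a list of rows, each a list of 3 entries, a list of its own where there are three numbers: the finger opening in cm, from 0 to 8.54, then the shift along the tool's x, y, z in cm, then the turn about the tool's z in degrees. A call has 1 to 10 rows; each row shifts and turns the commanded pose from where the row before left it, along the tool's axes as they then stand; what a row does not reach is not made up. A row lasts 1/8 s, in which the tool goes at most 62.5 mm and 10.7 degrees, less where a joint would pass 70% of its speed; a pose out of reach is approached as far as the arm can. A call with a gripper value outside its range is refused whole. The fingers move at their own pace and stop on an object; "newtons" is the grip in N (left out, the last holds). Time passes only in rows, so rows that do not move let the fingers close. It gives the time, the measured TCP pose, the force, the opening and the grip force at its end, in the units of the state.
- ctrl.get_obs(): the state, without advancing time (a new reading comes with each control period).
- ctrl.get_image(name): name is "side" or "top" or "wrist"; returns a dict with "frame" (400x640x3 uint8, red, green, blue), "range_z" (400x640 float32, m along the optical axis (not along the pixel's ray), 0 where there is no reading), "fx", "fy", "cx", "cy" (pixels), "cam_to_world" (4x4, takes a point from camera to world coordinates). Camera axes: x right, y down, z forward; pixel columns grow to the right and rows downward; lengths in m; the calibration is good to about 2 mm. A picture is of the moment at which its call begins.
- ctrl.finish_job(): hands the job in; it is judged then, once.
The state is a dict: "t": time; "q": joint angles; "dq": joint speeds; "effort": joint torques, N m; "tool_pos": TCP position; "tool_rot": TCP orientation; "contact_force": force on the tool from outside, world axes, zero at the start; "wrist_torque": the same for the moment, N m; "opening": finger opening in m; "grip_force": force on a finger pad.
Only numpy, scipy, OpenCV 4.12 (cv2) and the standard library are available. Lean on these libraries where they do the work, as an engineer would, in place of code of your own. Each camera call takes 0.05 s, during which the arm holds its last target. There are 200 camera calls.

TASK

The tee nut in the loose wooden foot block is only started in its hole. Put the block in the press's jig, flat on the board and up against the back fence and the end stop so that the nut is under the ram, and press the nut fully home with the lever. Then let the sprung lever rise slowly to its rest under control - never let it snap back - and leave the block in the jig, the other things undisturbed.

Things in the scene. Friction and masses are not known exactly. Their poses are not given: they have to be found in the camera images.
- press: Green cast-iron hand press, fixed to the bench. Origin: on the ram axis at bench height; +x points away from the operator to the column, +y to the left, the side where blocks are fed in. In mm: foot x -70..+130, y -60..+80, 30 high; column x +61..+123, y -27..+27; head x -39..+123, y -32..+32 (spring drum to y +54), z 121..205; the square ram stands up to z 264.
- jig_seat (a point): Point on the ram axis on the plywood jig board's top, 42 mm above the bench, axes as the press. Board x -35..+55, y -45..+80 mm. On it stand a back fence (face at x +24.6, y -46..+46) and an end stop (face at y -30.6, x -25..+25), both 17 high: a block against both has its nut on the ram axis and overhangs the board on the +y side. Feed it in under the ram from +y.
- ram_nose (a point): Centre of the ram's round underside (31 mm across). At rest 93.5 mm above the bench; moves straight down 24.2 mm per rad of lever. Above a loaded block it clears the started nut by 12 to 13 mm.
- press_lever (a joint): Lever angle, rad: 0 = at rest on its upper stop, grows as it is pulled down, 0.95 = lower stop. The nut is home at about 0.87. A spring always drives it back up: about 3 N at the grip at rest, 9 N near the bottom, plus 3 N while the nut goes in. Let go at the bottom it snaps up at over 4 rad/s; it must never rise faster than 2 rad/s (0.36 m/s at the grip).
- lever_pivot (a point): Axis of the lever, on the press at x +12, y -56, z 165 mm; the axis runs along the press's y, the lever swings in the press's x-z plane.
- lever_grip (a point): Middle of the lever's round black rubber grip (25 mm thick, 60 long), 178 mm from the pivot, towards the operator (press -x). At rest the lever rises 0.55 rad above level (grip 258 mm above the bench), at the lower stop it lies 0.40 rad below level (grip 96 mm). Push it down from above or pinch it across, along the press's y; it turns between the fingers.
- foot_block: The loose plain wooden block to be worked, 48 x 170 x 28 mm (x, y, z), 0.16 kg, lying flat on the bench. Origin: centre of the underside; +y runs along its length, away from the nut, which is at y -55 mm. Two small dark screw holes at y +10 and +55. In the jig its y lies along the press's y, nut end against the end stop, a long side against the fence.
- block_grip (a point): Point inside the block at y +52, half height (14 mm): a good place to grip across the 48 mm width, clear of the press head when loaded.
- nut_top (a point): Centre of the top of the tee nut's steel flange (24 mm across, 2.5 thick), 55 mm from the block's centre.
- tee_nut (a joint): How far the nut has been pressed, m: 0 to 0.001 at the start (flange 8 to 9 mm off the wood), 0.009 = home, flange on the wood. It goes in against about 22 N on the nut and stays where it is left.
- done_block: A finished block of the same size and shape, its nut already home: leave alone. Origin: centre of the underside.
- tape_measure: Yellow and black tape measure lying flat, 66 x 82 x 34 mm: leave alone.
- pliers: Pliers with dark red handles lying flat, 57 x 184 x 12 mm, near the robot: leave alone.
Not all that is in view belongs to the job. Leave any purple look-alike of the foot_block alone.

How it is judged:
On the way, in this order (a step that is already met when the one before it is completed fails the run):
1. the block lies home in the jig, nut still standing proud under the raised ram (horizontal distance between nut_top and ram_nose below 0.006 m and angle between the y axis of foot_block and the y axis of press, either way round below 0.08 rad and z of foot_block in the frame of jig_seat between -0.003 and 0.003 m and value of joint tee_nut below 0.004 m and value of joint press_lever below 0.15 rad), for 0.2 s.
2. the ram, driven by the lever, has pressed the nut home (value of joint tee_nut above 0.0075 m and value of joint press_lever above 0.75 rad), for 0.1 s.
At the end, for the whole second after the job is handed in: The nut is home (flange within 1.5 mm of the wood), the lever is back at its upper stop (within 0.05 rad), and the block lies still and flat on the jig board (within 3 mm), square to the press (within 0.08 rad), its nut within 6 mm of the ram axis (value of joint tee_nut above 0.0075 m and value of joint press_lever below 0.05 rad and horizontal distance between nut_top and ram_nose below 0.006 m and angle between the y axis of foot_block and the y axis of press, either way round below 0.08 rad and z of foot_block in the frame of jig_seat between -0.003 and 0.003 m and linear speed of foot_block below 0.02 m/s); the robot touches nothing.
It fails at once if the lever springs up faster than 2 rad/s (velocity of joint press_lever below -2 rad/s).
It fails at once if the finished block is moved more than 3 cm (distance of done_block from where it was at the start of the episode above 0.03 m).
It fails at once if the tape measure is moved more than 3 cm (distance of tape_measure from where it was at the start of the episode above 0.03 m).
It fails at once if the pair of pliers is moved more than 3 cm (distance of pliers from where it was at the start of the episode above 0.03 m).
It also fails if it takes over 51 s, if anything falls off the work surface, if the arm or the gripper's body presses on something with over 40 N, if the wrist force passes 120 N, or if a joint passes its speed limit or range.

## Working session

There is one attempt and no reset: what is moved stays moved. The work goes in short steps, Python scripts to look and compute and a tool call to move; the robot and the scene stay as the last step left them, time stands still between calls to the robot, and variables do not carry over. Pictures are saved under pics/ and viewed, at most 10 in all, crops included, and the job is handed in when it is done.

Besides the shell and the picture viewer there is one more tool, called after ">>>" in YAML: its name, and indented under it one key for each argument. send_rows: Moves the arm, as the interface text tells. Its arguments: {"type":"object","properties":{"rows":{"type":"array","items":{"type":"array"}},"newtons":{"type":"number"}},"required":["rows"]}

```bash
mkdir -p pics; ls
cat > h.py <<'E'
import numpy as np, cv2
from station import ctrl
def shot(n,f):
    d=ctrl.get_image(n); cv2.imwrite(f'pics/{f}.png',d['frame'][:,:,::-1]); np.savez(f'pics/{f}.npz',**d); return d
def load(f): return dict(np.load(f'pics/{f}.npz'))
def pt(d,u,v):
    z=d['range_z'][int(v),int(u)]; return (d['cam_to_world']@[(u-d['cx'])/d['fx']*z,(v-d['cy'])/d['fy']*z,z,1])[:3]
def cloud(d):
    v,u=np.mgrid[:400,:640]; z=d['range_z']
    P=np.stack([(u-d['cx'])/d['fx']*z,(v-d['cy'])/d['fy']*z,z,np.ones_like(z)],-1)
    return (P@d['cam_to_world'].T)[...,:3]
def ray(d,u,v,h):
    T=d['cam_to_world']; r=T[:3,:3]@[(u-d['cx'])/d['fx'],(v-d['cy'])/d['fy'],1]; return T[:3,3]+r*(h-T[2,3])/r[2]
E
python3 - <<'E'
from h import *
for n in('top','side'):
    d=shot(n,n+'0'); print(n,d['fx'],d['cam_to_world'].round(3).tolist())
print(ctrl.get_obs())
E
```

```text
pics
top 502.0472921090596 [[0.045, -0.874, 0.484, -0.122], [-0.999, -0.035, 0.03, 0.167], [-0.009, -0.485, -0.874, 1.305], [0.0, 0.0, 0.0, 1.0]]
side 462.1665016040418 [[0.987, -0.104, 0.126, 0.39], [-0.163, -0.563, 0.81, -0.641], [-0.013, -0.82, -0.573, 0.781], [0.0, 0.0, 0.0, 1.0]]
{'t': 0.1, 'q': array([-1.35702640e+00,  5.33093101e-02,  1.61413237e+00, -1.69149055e-05,
        1.47602117e+00, -1.19007738e-01]), 'dq': array([-0.00092184, -0.00172613, -0.00222879,  0.00077612, -0.00053287,
       -0.00103801]), 'effort': array([ 3.90517507e-04, -3.94907212e+01, -3.71364212e+01, -7.72772592e-05,
        3.91459369e-03, -9.33416970e-06]), 'tool_pos': array([ 0.20404028, -0.59016395,  0.23018905]), 'tool_rot': array([-3.09636308e+00, -5.20010540e-01,  1.65458943e-04]), 'contact_force': array([-1.08415733, -0.18228322,  0.16536403]), 'wrist_torque': array([-0.0185848 ,  0.00209677, -0.00984887]), 'grip_force': 0.0, 'opening': 0.08539136936024042}
```

View pics/top0.png

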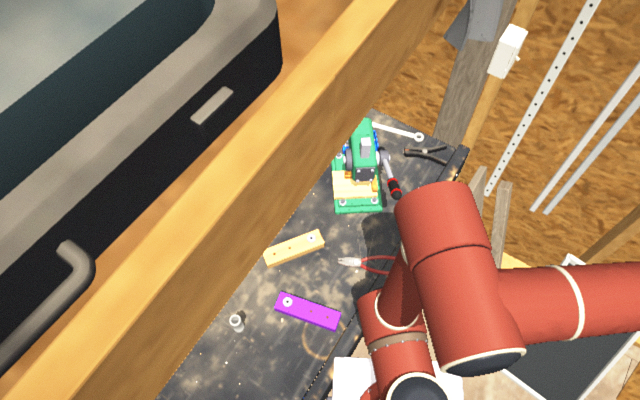

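View pics/side0.png

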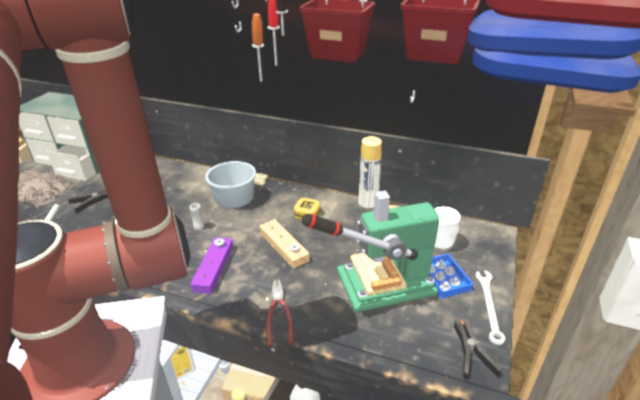

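Top view: purple look-alike (308,310), wooden block (293,247), pliers (370,263), press (357,170) with lever grip (395,187). Side view: wooden block (284,243), purple block (212,264), tape (307,207), jig with something on it (377,271). Candidates for the foot block are these three; I'll crop to check.

Run:
```python
from h import *
s=load('side0');t=load('top0')
a=cv2.resize(s['frame'][170:320,250:450][:,:,::-1],(800,600),interpolation=cv2.INTER_CUBIC)
cv2.imwrite('pics/c1.png',a)
for f,d,L in(('side',s,[(284,243),(212,264),(307,207),(375,268),(405,225),(381,205),(320,225),(305,300)]),('top',t,[(293,247),(308,310),(366,145),(395,187),(270,150),(355,165),(370,263)])):
    for u,v in L: print(f,u,v,pt(d,u,v).round(3))
```

```text
side 284 243 [0.436 0.263 0.028]
side 212 264 [0.257 0.218 0.026]
side 307 207 [0.514 0.401 0.033]
side 375 268 [0.634 0.122 0.04 ]
side 405 225 [0.675 0.069 0.2  ]
side 381 205 [0.625 0.084 0.246]
side 320 225 [0.491 0.015 0.267]
side 305 300 [0.465 0.088 0.   ]
top 293 247 [0.435 0.28  0.025]
top 308 310 [0.257 0.228 0.03 ]
top 366 145 [0.62  0.095 0.261]
top 395 187 [0.49  0.027 0.277]
top 270 150 [0.113 0.222 0.963]
top 355 165 [0.598 0.119 0.201]
top 370 263 [0.406 0.066 0.001]
```

View pics/c1.png

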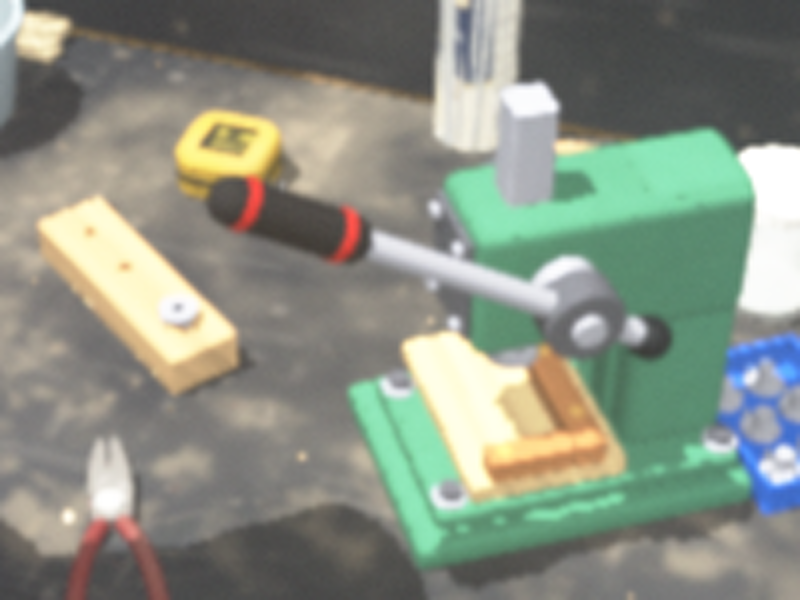

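Run:
```python
from h import *
def rect(P,n):
    r=cv2.minAreaRect((P[:,:2]*1000).astype(np.float32)); print(n,len(P),'c',np.round(r[0],1),'size',np.round(r[1],1),'ang',round(r[2],1),'z',P[:,2].mean().round(4))
for f in('side0','top0'):
    d=load(f);C=cloud(d);hsv=cv2.cvtColor(d['frame'],cv2.COLOR_RGB2HSV);H,S,V=cv2.split(hsv);z=C[...,2];X=C[...,0];Y=C[...,1]
    ok=d['range_z']>0
    g=ok&(H>60)&(H<90)&(S>80)
    for a,b,n in((.196,.21,'headtop'),(.022,.036,'foot')): 
        m=g&(z>a)&(z<b)&(X>.45)&(X<.85)&(Y>-.1)&(Y<.3); 
        if m.any(): rect(C[m],f+n)
    m=ok&(z>.257)&(z<.27)&(X>.58)&(X<.68)&(Y>.05)&(Y<.15)&(S<60)
    if m.any(): rect(C[m],f+'ram')
    m=ok&(z>.02)&(z<.032)&(X>.33)&(X<.55)&(Y>.17)&(Y<.36)&(H<30)
    rect(C[m],f+'block')
    m=ok&(z>.032)&(z<.05)&(X>.35)&(X<.55)&(Y>.17)&(Y<.32)
    if m.any(): rect(C[m],f+'nut')
    m=ok&(H<30)&(z>.036)&(z<.047)&(X>.53)&(X<.7)&(Y>.0)&(Y<.25)
    rect(C[m],f+'board')
    m=ok&(V<75)&(z>.21)&(z<.30)&(X>.4)&(X<.56)&(Y>-.05)&(Y<.1)
    rect(C[m],f+'grip')
    m=ok&(H>8)&(H<30)&(S>60)&(z>.015)&(z<.035)&(X>.5)&(Y>.2)
    if m.any(): rect(C[m],f+'donecand')
```

```text
side0headtop 1264 c [672.1  97.1] size [154.6  65.2] ang 6.2 z 0.2042
side0foot 633 c [660.6 102.1] size [178.6 111.1] ang 4.6 z 0.0285
side0ram 108 c [628.7  95.7] size [25.5 27.3] ang 5.8 z 0.2623
side0block 819 c [433.8 279.2] size [ 49.8 171.4] ang 25.8 z 0.0273
side0nut 55 c [457.9 232. ] size [23.9 20. ] ang 83.1 z 0.0383
side0board 810 c [637.7 114.1] size [ 93.5 129.2] ang 5.3 z 0.0416
side0grip 112 c [495.3  14.8] size [67.5  6.5] ang 2.9 z 0.2601
side0donecand 569 c [890.7 336.6] size [106.7 804.5] ang 76.4 z 0.0276
top0headtop 688 c [671.6 101.2] size [157.4  62.2] ang 5.4 z 0.2051
top0foot 350 c [655.9 110.9] size [191.9 134. ] ang 5.8 z 0.0289
top0ram 87 c [630.3  96.6] size [26.6 23. ] ang 1.2 z 0.264
top0block 713 c [432.6 279.8] size [102.8 171.8] ang 48.8 z 0.0278
top0nut 143 c [440.2 264.9] size [ 46. 133.] ang 25.2 z 0.0355
top0board 208 c [634.1 115.2] size [ 93.  124.2] ang 5.3 z 0.0425
top0grip 118 c [488.  28.] size [58.4 23.1] ang 6.5 z 0.2741
```

Side crop: wooden block's nut flange (295,247 full) measures z≈38 mm, so it's proud and this is the foot block. The purple block is the look-alike, and the finished block must be out of view behind the press. Press origin ≈ (629,96) mm, yaw 5.4°. Block centre ≈ (434,279), its y axis at 115.8°, so its grip point is at (411,326). Both footprints match the given sizes.

```bash
cat >> h.py <<'E'
from scipy.spatial.transform import Rotation as Ro
def pose():
    o=ctrl.get_obs(); R=Ro.from_rotvec(o['tool_rot']).as_matrix(); return o,o['tool_pos']*1000,np.degrees(np.arctan2(R[1,0],R[0,0]))
def plan(p,yaw,targets,op):
    """targets: (x,y,z mm, yaw deg, nrows)"""
    p=np.array(p,float)
    for *q,y2,n in targets:
        d=(np.array(q)-p)/n; out=[]
        for i in range(n):
            t=np.array(q)-d*(n-1-i)-p; c,s=np.cos(np.radians(yaw)),np.sin(np.radians(yaw))
            r=np.round([(t[0]*c+t[1]*s)/10,(t[0]*s-t[1]*c)/10,-t[2]/10],1); g=round(-(y2-yaw)/(n-i),0)
            out.append([op,r.tolist(),g]); p=p+10*np.array([r[0]*c+r[1]*s,r[0]*s-r[1]*c,-r[2]]); yaw-=g
        print(str(out).replace(' ',''))
    print('end',p.round(1),yaw)
E
python3 - <<'E'
from h import *
d=load('top0');C=cloud(d)
for u,v in((420,10),(330,110),(250,190),(180,270),(120,350),(440,230),(445,190),(300,60)): print(u,v,C[v,u].round(3))
o,p,y=pose();print(p,y)
plan(p,y,[(330,-480,380,30,4),(480,-200,400,55,6),(500,100,400,85,6),(411,326,200,115.8,6)],8.5)
E
```

```text
420 10 [0.366 0.075 0.895]
330 110 [0.191 0.175 0.921]
250 190 [0.082 0.237 0.949]
180 270 [0.009 0.28  0.955]
120 350 [-0.05   0.314  0.948]
440 230 [0.165 0.031 0.719]
445 190 [0.223 0.021 0.721]
300 60 [0.215 0.204 0.962]
[ 204.04027557 -590.16395392  230.18904669] 19.066837332551746
[[8.5,[3.9,-1.6,-3.7],np.float64(-3.0)],[8.5,[3.9,-1.3,-3.8],np.float64(-3.0)],[8.5,[4.0,-1.2,-3.7],np.float64(-2.0)],[8.5,[4.1,-1.0,-3.8],np.float64(-3.0)]]
[[8.5,[4.5,-2.8,-0.3],np.float64(-4.0)],[8.5,[4.7,-2.5,-0.4],np.float64(-4.0)],[8.5,[4.8,-2.1,-0.3],np.float64(-4.0)],[8.5,[5.0,-1.8,-0.3],np.float64(-4.0)],[8.5,[5.1,-1.4,-0.4],np.float64(-4.0)],[8.5,[5.2,-1.1,-0.3],np.float64(-5.0)]]
[[8.5,[4.3,-2.6,0.0],np.float64(-5.0)],[8.5,[4.5,-2.2,0.0],np.float64(-5.0)],[8.5,[4.7,-1.8,0.0],np.float64(-5.0)],[8.5,[4.8,-1.4,0.0],np.float64(-5.0)],[8.5,[4.9,-1.0,0.0],np.float64(-5.0)],[8.5,[5.0,-0.5,0.0],np.float64(-5.0)]]
[[8.5,[3.6,-1.8,3.3],np.float64(-5.0)],[8.5,[3.8,-1.5,3.4],np.float64(-5.0)],[8.5,[3.9,-1.1,3.3],np.float64(-5.0)],[8.5,[3.9,-0.8,3.3],np.float64(-5.0)],[8.5,[4.1,-0.5,3.4],np.float64(-5.0)],[8.5,[4.0,-0.1,3.3],np.float64(-6.0)]]
end [411.  326.  200.2] 116.06683733255174
```

>>> send_rows:
  rows:
    - [8.5,[3.9,-1.6,-3.7],-3]
    - [8.5,[3.9,-1.3,-3.8],-3]
    - [8.5,[4.0,-1.2,-3.7],-2]
    - [8.5,[4.1,-1.0,-3.8],-3]
    - [8.5,[4.5,-2.8,-0.3],-4]
    - [8.5,[4.7,-2.5,-0.4],-4]
    - [8.5,[4.8,-2.1,-0.3],-4]
    - [8.5,[5.0,-1.8,-0.3],-4]
    - [8.5,[5.1,-1.4,-0.4],-4]
    - [8.5,[5.2,-1.1,-0.3],-5]

```text
t: 1.35
tool_pos: [0.4806, -0.1989, 0.401]
tool_rot: [-2.784, -1.456, 0.0]
contact_force: [-0.3, 0.3, -0.1]
opening: 0.0849
grip_force: 0.0
```

>>> send_rows:
  rows:
    - [8.5,[4.3,-2.6,0],-5]
    - [8.5,[4.5,-2.2,0],-5]
    - [8.5,[4.7,-1.8,0],-5]
    - [8.5,[4.8,-1.4,0],-5]
    - [8.5,[4.9,-1.0,0],-5]
    - [8.5,[5.0,-0.5,0],-5]

```text
t: 2.1
tool_pos: [0.4999, 0.1013, 0.4008]
tool_rot: [-2.312, -2.127, 0.001]
contact_force: [0.5, -0.4, -0.2]
opening: 0.0848
grip_force: 0.0
```

>>> send_rows:
  rows:
    - [8.5,[3.6,-1.8,3.3],-5]
    - [8.5,[3.8,-1.5,3.4],-5]
    - [8.5,[3.9,-1.1,3.3],-5]
    - [8.5,[3.9,-0.8,3.3],-5]
    - [8.5,[4.1,-0.5,3.4],-5]
    - [8.5,[4.0,-0.1,3.3],-6]
    - [8.5,[0,0,0],0]

```text
t: 2.98
tool_pos: [0.4079, 0.326, 0.1969]
tool_rot: [-1.656, -2.665, 0.011]
contact_force: [-0.1, -0.4, 0.0]
opening: 0.0853
grip_force: 0.0
```

Run:
```python
from h import *
d=shot('wrist','w1');o,p,y=pose();print(p,y,o['contact_force'],o['t'])
d=shot('top','top1')
for f in('w1','top1'):
    d=load(f);C=cloud(d);H,S,V=cv2.split(cv2.cvtColor(d['frame'],cv2.COLOR_RGB2HSV))
    X,Y,z=C[...,0],C[...,1],C[...,2]
    m=(d['range_z']>0)&(z>.02)&(z<.031)&(X>.33)&(X<.53)&(Y>.17)&(Y<.38)&(H<30)&(S>50)
    n,l,st,_=cv2.connectedComponentsWithStats(m.astype(np.uint8));k=1+st[1:,4].argmax();Q=C[l==k]
    r=cv2.minAreaRect((Q[:,:2]*1000).astype(np.float32));print(f,len(Q),r,Q[:,2].mean())
```

```text
[409.56621624 325.58701745 199.21754245] 116.16793583205612 [ 0.16532151  0.32867821 -0.01949741] 3.025
w1 5996 ((436.5189208984375, 281.9122619628906), (47.38584518432617, 170.0789794921875), 25.35268783569336) 0.028942237667392078
top1 155 ((405.4217529296875, 340.67523193359375), (50.985774993896484, 37.84587478637695), 29.10611343383789) 0.02738299492913609
```

View pics/w1.png

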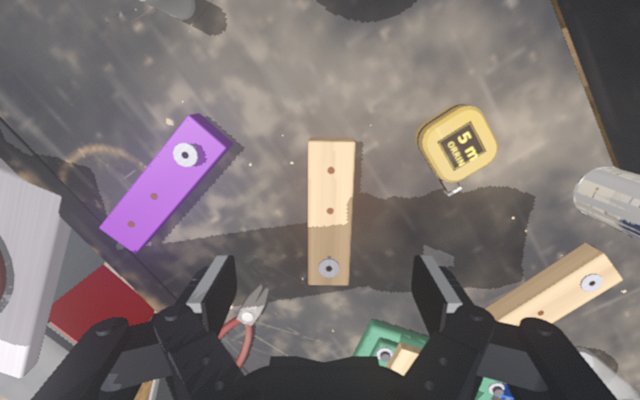

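Wrist view: foot block at (330,210), nut at (328,268). The finished block is at (570,290), tape at (457,148), and pliers at (250,320), all clear of the fingers. Descending.

Run:
```python
from h import *
o,p,y=pose();plan(p,y,[(414,329,60,115.35,4),(414,329,-1,115.35,3)],8.5)
```

```text
[[8.5,[0.0,0.1,3.5],np.float64(0.0)],[8.5,[0.1,0.1,3.5],np.float64(0.0)],[8.5,[0.0,0.1,3.6],np.float64(0.0)],[8.5,[0.1,0.1,3.5],np.float64(1.0)]]
[[8.5,[-0.0,0.0,2.0],np.float64(-0.0)],[8.5,[-0.0,0.0,2.1],np.float64(-0.0)],[8.5,[-0.0,0.0,2.0],np.float64(-0.0)]]
end [413.5 329.   -1. ] 115.08466416780514
```

>>> send_rows:
  rows:
    - [8.5,[0.1,0.4,4.0],1]
    - [8.5,[0,0,5.0],0]
    - [8.5,[0,0,5.0],0]
    - [8.5,[0,0,4.0],0]
    - [8.5,[0,0,2.1],0]
    - [8.5,[0,0,0],0]

```text
t: 3.82
tool_pos: [0.4145, 0.3269, -0.0002]
tool_rot: [-1.689, -2.648, 0.003]
contact_force: [0.1, 0.3, 0.4]
opening: 0.0852
grip_force: 0.0
```

>>> send_rows:
  rows:
    - [4.0,[0,0,0],0]
    - [4.0,[0,0,0],0]
    - [4.0,[0,0,0],0]
    - [4.0,[0,0,0],0]
    - [4.0,[0,0,0],0]
    - [4.0,[0,0,0],0]
  newtons: 45

```text
t: 4.58
tool_pos: [0.4158, 0.3289, 0.0024]
tool_rot: [1.685, 2.649, 0.005]
contact_force: [-0.9, -1.1, 6.7]
opening: 0.0473
grip_force: 48.0
```

Run:
```python
from h import *
plan((414,329,-1),115.07,[(414,329,69,115.07,2),(609,300,64,95.4,7)],4.0)
C=cloud(load('w1'));print(C[290,570],C[250,600],C[310,530])
```

```text
[[4.0,[0.0,0.0,-3.5],-0.0],[4.0,[0.0,0.0,-3.5],-0.0]]
[[4.0,[-1.6,2.3,0.1],3.0],[4.0,[-1.4,2.5,0.0],3.0],[4.0,[-1.3,2.5,0.1],3.0],[4.0,[-1.2,2.5,0.1],3.0],[4.0,[-1.0,2.6,0.1],3.0],[4.0,[-0.9,2.7,0.0],2.0],[4.0,[-0.8,2.7,0.1],3.0]]
end [608.9 299.8  64. ] 95.07
[0.73135476 0.32656214 0.02834632] [0.7556359  0.381597   0.00184619] [0.70720517 0.28276308 0.02862848]
```

>>> send_rows:
  rows:
    - [4.0,[0,0,-2.0],0]
    - [4.0,[0,0,-2.5],0]
    - [4.0,[0,0,-2.5],0]
    - [4.0,[-1.6,2.3,0.1],3]
    - [4.0,[-1.4,2.5,0],3]
    - [4.0,[-1.3,2.5,0.1],3]
    - [4.0,[-1.2,2.5,0.1],3]
    - [4.0,[-1.0,2.6,0.1],3]
    - [4.0,[-0.9,2.7,0],2]
    - [4.0,[-0.8,2.7,0.1],3]

```text
t: 5.82
tool_pos: [0.6097, 0.2988, 0.065]
tool_rot: [-2.123, -2.316, 0.0]
contact_force: [-0.3, 0.3, -1.6]
opening: 0.0474
grip_force: 46.9
```

>>> send_rows:
  rows:
    - [4.0,[0,0,0],0]
    - [4.0,[0,0,0],0]
    - [4.0,[0,0,0],0]

```text
t: 6.2
tool_pos: [0.608, 0.2992, 0.065]
tool_rot: [-2.12, -2.318, 0.001]
contact_force: [-0.1, 1.0, -1.9]
opening: 0.0474
grip_force: 47.2
```

Run:
```python
from h import *
o,p,y=pose();print(p,y,o['contact_force'],o['opening'])
for n in('wrist','side','top'):
    d=shot(n,n+'2');C=cloud(d);H,S,V=cv2.split(cv2.cvtColor(d['frame'],cv2.COLOR_RGB2HSV));X,Y,z=C[...,0],C[...,1],C[...,2]
    c,s=np.cos(np.radians(5.4)),np.sin(np.radians(5.4)); px=(X-.629)*c+(Y-.096)*s; py=-(X-.629)*s+(Y-.096)*c
    m=(d['range_z']>0)&(z>.085)&(z<.106)&(abs(px+.01)<.06)&(py>.07)&(py<.29)&(H<40)&(V>90)
    if m.sum()>20:
        r=cv2.minAreaRect((C[m][:,:2]*1000).astype(np.float32));print(n,m.sum(),r,'z',np.percentile(C[m][:,2],[5,50,95]))
cv2.imwrite('pics/m2.png',np.vstack([load('wrist2')['frame'][100:400,:,::-1],load('side2')['frame'][150:350,:,::-1]]))
```

```text
[608.00586516 299.17771368  65.01464478] 95.11980260667909 [-0.09334965  1.04490545 -1.89763949] 0.04737326126953729
wrist 16246 ((611.8145141601562, 294.9173278808594), (69.46558380126953, 78.2603988647461), 4.244994163513184) z [0.0899613  0.09138248 0.09239642]
side 492 ((591.615966796875, 255.0774688720703), (167.3415985107422, 69.37874603271484), 69.52581024169922) z [0.08803167 0.09039953 0.09411352]
```

View pics/m2.png

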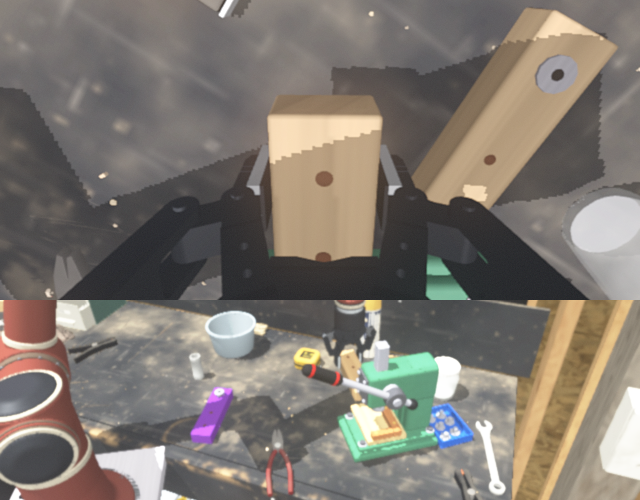

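Run:
```python
from h import *
d=load('wrist2');H,S,V=cv2.split(cv2.cvtColor(d['frame'],cv2.COLOR_RGB2HSV))
z=cloud(d)[...,2]
m=((z>.086)&(z<.096)&(S>40)&(V>100)).astype(np.uint8)
n,l,st,_=cv2.connectedComponentsWithStats(m);k=1+st[1:,4].argmax();print(st[k])
L=[];R=[]
for v in range(215,350,5):
    u=np.where(l[v]==k)[0]; a,b=ray(d,u.min(),v,.091)*1000,ray(d,u.max()+1,v,.091)*1000;L.append(a);R.append(b)
for E in(L,R):
    E=np.array(E);f=cv2.fitLine(E[:,:2].astype(np.float32),cv2.DIST_HUBER,0,.01,.01).ravel();print('edge',np.degrees(np.arctan2(f[1],f[0]))%180,f[2:])
print('width',np.linalg.norm(L[len(L)//2]-R[len(R)//2]))
for u,v in((324,279),(323,358),(325,196)): print(u,v,ray(d,u,v,.091)*1000)
```

```text
[  267   210   115   152 15610]
edge 94.55662 [585.45667 299.72604]
edge 94.55838 [632.8291  302.08807]
width 47.687382674463144
324 279 [608.93964384 302.59607071  91.        ]
323 358 [612.46611253 257.83833393  91.        ]
325 196 [605.87570118 341.22517756  91.        ]
```

>>> send_rows:
  rows:
    - [4.0,[0,-0.3,1.0],-1]
    - [4.0,[0,0,0.7],0]
    - [4.0,[-2.0,0,0],0]
    - [4.0,[-2.0,0,0],0]
    - [4.0,[-2.0,0,0],0]
    - [4.0,[-2.0,0,0],0]
    - [4.0,[-1.0,0,0],0]
    - [4.0,[0,0,0],0]
    - [4.0,[0,0,0],0]

```text
t: 7.48
tool_pos: [0.6156, 0.2096, 0.0484]
tool_rot: [-2.1, -2.336, -0.001]
contact_force: [-0.6, 0.7, -1.5]
opening: 0.0471
grip_force: 47.1
```

Run:
```python
from h import *
o,p,y=pose();print(p,y,o['contact_force'])
d=shot('side','side3');w=load('side3')
cv2.imwrite('pics/c3.png',cv2.resize(w['frame'][190:320,320:490][:,:,::-1],(780,596),interpolation=cv2.INTER_CUBIC))
```

```text
[615.61226709 209.55662807  48.37243943] 96.08173697804806 [-0.60753223  0.66803477 -1.53138007]
```

View pics/c3.png

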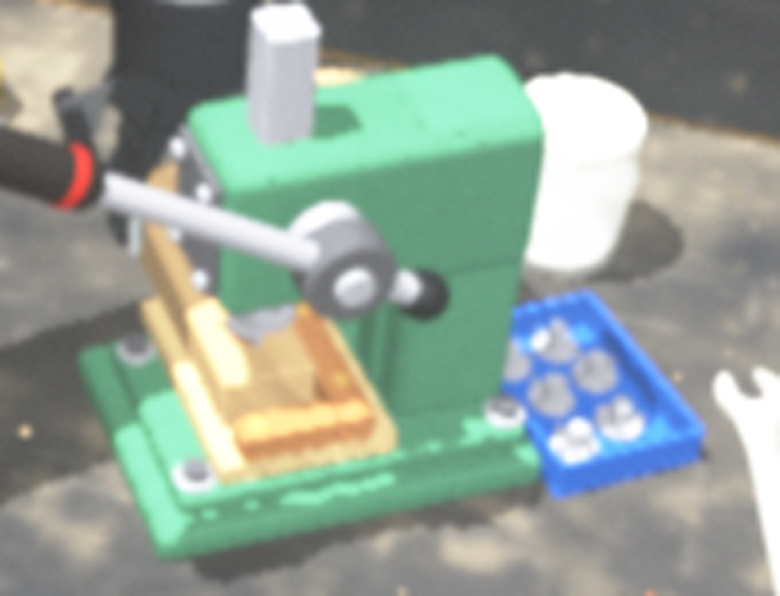

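The close crop shows the block over the board under the ram, with about 8 mm to the stop, and nothing is touching. I'll lower it, then push to the stop and the fence.

>>> send_rows:
  rows:
    - [4.0,[-0.2,0,0.2],0]
    - [4.0,[0,0,0.1],0]
    - [4.0,[0,0,0.1],0]
    - [4.0,[0,0,0],0]

```text
t: 8.02
tool_pos: [0.616, 0.2074, 0.0446]
tool_rot: [2.1, 2.336, 0.001]
contact_force: [-1.3, 0.7, 0.3]
opening: 0.0473
grip_force: 47.3
```

>>> send_rows:
  rows:
    - [4.0,[-0.2,0,0],0]
    - [4.0,[-0.2,0,0],0]
    - [4.0,[0,0.2,0],0]
    - [4.0,[0,0,0],0]

```text
t: 8.52
tool_pos: [0.6185, 0.2032, 0.0445]
tool_rot: [2.101, 2.335, -0.0]
contact_force: [-1.2, -1.0, 1.0]
opening: 0.0473
grip_force: 47.5
```

>>> send_rows:
  rows:
    - [4.0,[0,0.1,0],0]
    - [4.0,[-0.1,0,0],0]
    - [4.0,[0,0,0],0]

```text
t: 8.9
tool_pos: [0.6197, 0.2028, 0.0445]
tool_rot: [2.1, 2.336, 0.002]
contact_force: [-0.8, 1.1, 1.0]
opening: 0.0473
grip_force: 47.6
```

>>> send_rows:
  rows:
    - [4.0,[-0.1,0.1,0],0]
    - [4.0,[0,0,0],0]

```text
t: 9.15
tool_pos: [0.6205, 0.202, 0.0445]
tool_rot: [-2.101, -2.336, -0.001]
contact_force: [-1.5, 2.3, 2.9]
opening: 0.047
grip_force: 47.8
```

>>> send_rows:
  rows:
    - [4.0,[-0.1,0.1,0],0]
    - [4.0,[0,0,0],0]

```text
t: 9.4
tool_pos: [0.6206, 0.202, 0.0445]
tool_rot: [-2.099, -2.333, 0.0]
contact_force: [-6.0, 4.9, 5.3]
opening: 0.047
grip_force: 48.2
```

>>> send_rows:
  rows:
    - [4.0,[-0.1,0.1,0.1],0]
    - [4.0,[0,0,0],0]

```text
t: 9.65
tool_pos: [0.6207, 0.202, 0.0445]
tool_rot: [-2.098, -2.33, 0.002]
contact_force: [-12.6, 7.3, 12.2]
opening: 0.0471
grip_force: 49.1
```

Run:
```python
from h import *
d=shot('wrist','w4');o,p,y=pose();print(p,y,o['contact_force'],o['t'])
for u,v in((324,279),(323,358)): print(ray(d,u,v,.070)*1000)
a=d['frame'];cv2.imwrite('pics/w4.png',np.hstack([a[100:400,160:500,::-1],cv2.resize(shot('side','s4')['frame'][200:300,340:460,::-1],(360,300),interpolation=cv2.INTER_CUBIC)]))
z=cloud(d)[...,2]; print(np.percentile(z[250:350,285:360],[5,50,95]), [np.median(z[r,300:310]) for r in (220,250,280,310,340)],[np.median(z[r,340:350]) for r in (220,250,280,310,340)])
```

```text
[620.66612327 202.01706557  44.47167714] 96.02330559402739 [-11.7303829    6.71811982  11.98153762] 9.7
[621.67405397 205.0267652   70.        ]
[625.90174569 160.33838185  70.        ]
[0.07010437 0.07095705 0.07185105] [np.float64(0.07110065272939033), np.float64(0.07123698536174189), np.float64(0.07067203320315635), np.float64(0.07077401958097287), np.float64(0.07088781212815774)] [np.float64(0.07039860418871192), np.float64(0.0708541478819107), np.float64(0.07067169151574912), np.float64(0.07094315060179085), np.float64(0.07110124155344758)]
```

View pics/w4.png

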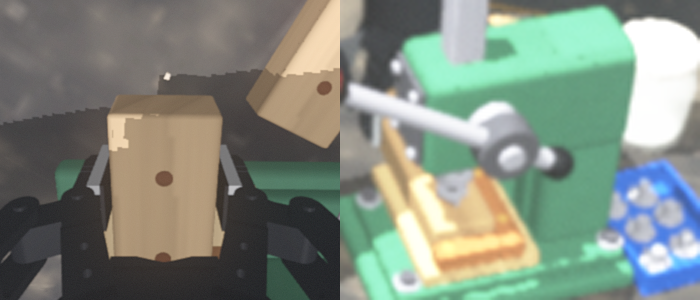

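Block top is at z≈71 mm (42+28), it's against the fence and the stop, and the nut estimate (632,96) is within a few mm of the ram. Unloading and opening.

>>> send_rows:
  rows:
    - [4.0,[0.2,-0.2,-0.1],0]
    - [6.0,[0,0,0],0]
    - [6.0,[0,0,0],0]
    - [6.0,[0,0,0],0]
    - [6.0,[0,0,0],0]

```text
t: 10.38
tool_pos: [0.6205, 0.2014, 0.0442]
tool_rot: [2.101, 2.336, -0.0]
contact_force: [-0.5, 0.7, 0.6]
opening: 0.0597
grip_force: 0.0
```

Run:
```python
from h import *
o,p,y=pose();print(p,y,o['contact_force'],o['opening'])
d=shot('wrist','w5');H,S,V=cv2.split(cv2.cvtColor(d['frame'],cv2.COLOR_RGB2HSV));z=cloud(d)[...,2]
m=((z>.066)&(z<.076)&(S>40)&(V>90)).astype(np.uint8)
L=[]
for v in range(225,345,5):
    u=np.where(m[v,280:370])[0]; L.append((ray(d,280+u.min(),v,.0705)*1000)[:2])
f=cv2.fitLine(np.array(L,np.float32),cv2.DIST_HUBER,0,.01,.01).ravel();print(np.degrees(np.arctan2(f[1],f[0]))%180)
g=cv2.cvtColor(d['frame'],cv2.COLOR_RGB2GRAY)
for r0,r1 in((240,310),(330,390)):
    s=g[r0:r1,300:350]; i=np.unravel_index(cv2.GaussianBlur(s,(9,9),0).argmin(),s.shape); print(i[1]+300,i[0]+r0,ray(d,i[1]+300,i[0]+r0,.0705)*1000)
# lever grip plan: grip middle world
c,s=np.cos(np.radians(5.4)),np.sin(np.radians(5.4))
for a in(0,.2,.4,.6,.8,.87,.9):
    t=.55-a; x=12-178*np.cos(t);print(a,(630+x*c+56*s).round(1),(96+x*s-56*c).round(1),(165+178*np.sin(t)).round(1))
```

```text
[620.52697809 201.37958077  44.15938496] 96.05246518185618 [-0.52718127  0.66587778  0.64693969] 0.05974249119711535
93.44049
324 274 [621.05800177 207.61494472  70.5       ]
344 387 [638.1102896  142.84816987  70.5       ]
0 496.1 27.1 258.0
0.2 480.8 25.6 226.0
0.4 472.0 24.8 191.6
0.6 470.2 24.6 156.1
0.8 475.5 25.1 121.0
0.87 479.0 25.5 109.0
0.9 480.8 25.6 104.0
```

>>> send_rows:
  rows:
    - [7.0,[2.0,0,0],0]
    - [8.5,[0,0,-2.0],0]
    - [8.5,[0,0,-5.0],0]
    - [8.5,[0,0,-5.5],0]
    - [8.5,[0,0,-5.5],0]
    - [8.5,[0,0,-5.0],0]
    - [8.5,[0,0,0],0]

```text
t: 11.3
tool_pos: [0.6209, 0.2225, 0.2835]
tool_rot: [2.095, 2.331, 0.017]
contact_force: [0.4, -0.1, -0.1]
opening: 0.0848
grip_force: 0.0
```

Run:
```python
from h import *
o,p,y=pose();print(p,y,o['contact_force'])
for n in('wrist','side','top'):
    d=shot(n,n+'6');C=cloud(d);H,S,V=cv2.split(cv2.cvtColor(d['frame'],cv2.COLOR_RGB2HSV));X,Y,z=C[...,0],C[...,1],C[...,2]
    c,s=np.cos(np.radians(5.4)),np.sin(np.radians(5.4)); px=((X-.63)*c+(Y-.096)*s)*1000; py=(-(X-.63)*s+(Y-.096)*c)*1000
    m=(d['range_z']>0)&(z>.063)&(z<.077)&(abs(px)<45)&(py>45)&(py<170)&(H<40)&(S>40)&(V>70)
    nn,l,st,_=cv2.connectedComponentsWithStats(m.astype(np.uint8))
    if nn>1:
        m=l==1+st[1:,4].argmax(); print(n,m.sum(),cv2.minAreaRect(np.stack([px[m],py[m]],-1).astype(np.float32)),'ymax',np.percentile(py[m],99.5),'z',np.percentile(z[m],[5,50,95]).round(4))
    m=(d['range_z']>0)&(z>.19)&(z<.31)&(px>-175)&(px<-105)&(abs(py+56)<25)&(V<80)
    if m.sum()>20: print(n,'grip',m.sum(),px[m].mean(),py[m].mean(),np.percentile(py[m],[3,97]),z[m].mean(), np.percentile(px[m],[2,98]))
```

```text
[620.90008466 222.49358343 283.53541192] 96.10319311029731 [ 0.39243702 -0.0600769  -0.06601454]
wrist 3012 ((1.2425498962402344, 92.87393188476562), (95.73225402832031, 47.979942321777344), 89.93450164794922) ymax 140.26136939038383 z [0.0695 0.0709 0.0721]
side 85 ((-20.180246353149414, 79.32041931152344), (63.959983825683594, 11.768728256225586), 88.49654388427734) ymax 110.3413800796957 z [0.0647 0.0692 0.0717]
side grip 110 -141.6970998419688 -67.91961711100522 [-69.81813699 -66.08651475] 0.2597312390839121 [-172.2264987  -121.42986522]
top 35 ((-10.348747253417969, 133.60260009765625), (30.380962371826172, 13.414071083068848), 8.399690628051758) ymax 138.7870332907373 z [0.0644 0.07   0.0754]
top grip 121 -150.88656050793688 -52.935561962752196 [-63.67497597 -43.85212121] 0.27469567290705754 [-174.7928067  -120.49635366]
```

Run:
```python
from h import *
o,p,y=pose();print(y)
plan((620.5,222.5,284),96.1,[(590,190,340,76,2),(496,27,345,5.4,7),(496,27,239,5.4,5)],8.5)
```

```text
96.09061661198358
[[8.5,[-1.5,-1.7,-2.8],10.0],[8.5,[-1.7,-1.4,-2.8],10.0]]
[[8.5,[-2.6,-0.7,-0.1],10.0],[8.5,[-2.7,-0.3,-0.0],10.0],[8.5,[-2.6,0.1,-0.1],10.0],[8.5,[-2.6,0.7,-0.1],10.0],[8.5,[-2.5,1.1,-0.1],10.0],[8.5,[-2.2,1.5,-0.0],10.0],[8.5,[-2.0,1.9,-0.1],11.0]]
[[8.5,[0.0,-0.0,2.1],-0.0],[8.5,[0.0,-0.0,2.1],-0.0],[8.5,[0.0,-0.0,2.2],-0.0],[8.5,[0.0,-0.0,2.1],-0.0],[8.5,[0.0,-0.1,2.1],-0.0]]
end [495.8  27.4 239. ] 5.099999999999994
```

>>> send_rows:
  rows:
    - [8.5,[-1.5,-1.7,-2.8],10]
    - [8.5,[-1.7,-1.4,-2.8],10]
    - [8.5,[-2.6,-0.7,-0.1],10]
    - [8.5,[-2.7,-0.3,0],10]
    - [8.5,[-2.6,0.1,-0.1],10]
    - [8.5,[-2.6,0.7,-0.1],10]
    - [8.5,[-2.5,1.1,-0.1],10]
    - [8.5,[-2.2,1.5,0],10]
    - [8.5,[-2.0,1.9,-0.1],10]
    - [8.5,[0,0,0],0]

```text
t: 12.7
tool_pos: [0.4926, 0.0248, 0.3335]
tool_rot: [-3.137, -0.165, 0.004]
contact_force: [0.4, -0.4, 0.3]
opening: 0.0852
grip_force: 0.0
```

Run:
```python
from h import *
o,p,y=pose();print(p,y)
d=shot('side','s7');C=cloud(d);z=C[...,2]
cv2.imwrite('pics/s7.png',cv2.resize(d['frame'][130:300,250:450,::-1],(700,595),interpolation=cv2.INTER_CUBIC))
```

```text
[492.60713183  24.77052483 333.54452132] 6.011903378007716
```

View pics/s7.png

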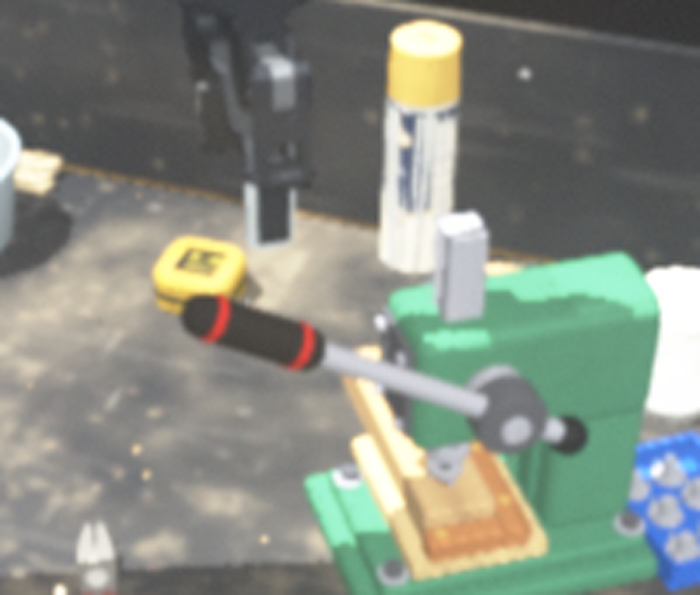

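The crop shows the block home with its nut directly under the ram, and the gripper above the lever grip. Descending to pinch.

>>> send_rows:
  rows:
    - [8.5,[0.4,-0.2,2.4],1]
    - [8.5,[0,0,2.5],0]
    - [8.5,[0,0,2.5],0]
    - [8.5,[0,0,2.0],0]
    - [8.5,[0,0,0],0]

```text
t: 13.38
tool_pos: [0.4963, 0.0286, 0.2387]
tool_rot: [-3.138, -0.141, 0.007]
contact_force: [0.6, 0.4, 0.7]
opening: 0.0851
grip_force: 0.0
```

>>> send_rows:
  rows:
    - [1.0,[0,0,0],0]
    - [1.0,[0,0,0],0]
    - [1.0,[0,0,0],0]
    - [1.0,[0,0,0],0]
    - [1.0,[0,0,0],0]
    - [1.0,[0,0,0],0]
    - [1.0,[0,0,0],0]
    - [1.0,[0,0,0],0]
  newtons: 50

```text
t: 14.38
tool_pos: [0.4973, 0.028, 0.2417]
tool_rot: [3.138, 0.139, 0.0]
contact_force: [-2.3, -0.3, 4.5]
opening: 0.0239
grip_force: 48.9
```

>>> send_rows:
  rows:
    - [1.0,[-0.9,0,1.6],0]
    - [1.0,[-0.7,0,1.6],0]
    - [1.0,[-0.5,0,1.7],0]
    - [1.0,[-0.3,0,1.7],0]
    - [1.0,[-0.2,0,1.8],0]
    - [1.0,[0,0,0],0]

```text
t: 15.12
tool_pos: [0.4717, 0.0255, 0.1572]
tool_rot: [3.138, 0.139, 0.002]
contact_force: [-3.0, 0.2, 7.3]
opening: 0.0237
grip_force: 49.5
```

>>> send_rows:
  rows:
    - [1.0,[0,0,1.8],0]
    - [1.0,[0.2,0,1.8],0]
    - [1.0,[0.3,0,1.7],0]
    - [1.0,[0.5,0,1.7],0]
    - [1.0,[0,0,0],0]
    - [1.0,[0,0,0],0]

```text
t: 15.88
tool_pos: [0.4827, 0.0265, 0.0888]
tool_rot: [3.138, 0.139, 0.004]
contact_force: [-2.4, 0.7, 10.5]
opening: 0.0237
grip_force: 55.8
```

Run:
```python
from h import *
o,p,y=pose();print(p,y,o['contact_force'],o['opening'],o['grip_force'])
for n in('side','top'):
    d=shot(n,n+'8');C=cloud(d);X,Y,z=C[...,0],C[...,1],C[...,2]
    m=(z>.225)&(z<.262)&(abs(X-.63)<.03)&(abs(Y-.096)<.03); print(n,m.sum(),'ram top z',np.percentile(z[m],[50,90]))
d=load('side8');cv2.imwrite('pics/s8.png',cv2.resize(d['frame'][150:300,270:450,::-1],(700,583),interpolation=cv2.INTER_CUBIC))
```

```text
[482.67564308  26.52166824  88.80622529] 5.088953930356812 [-2.35135702  0.7131277  10.54582316] 0.023712900922855173 55.802780985832214
side 176 ram top z [0.24005728 0.24289536]
top 111 ram top z [0.24189624 0.24609259]
```

View pics/s8.png

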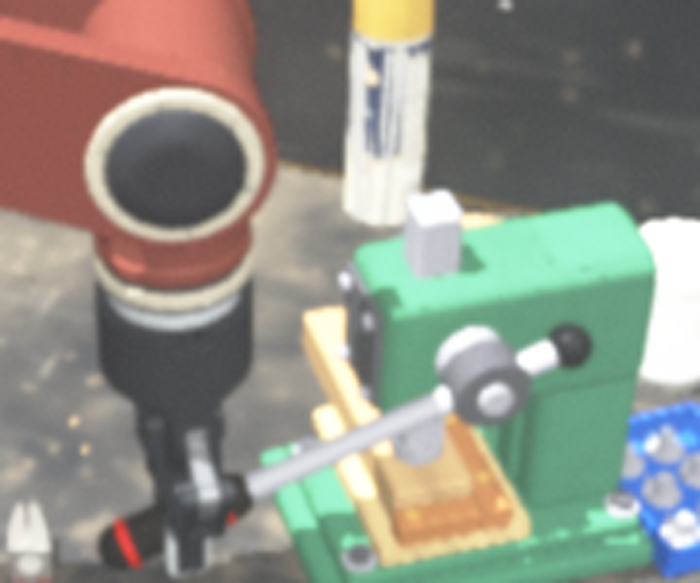

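The lever is down and the ram top measures about 241 mm against the 243 expected at home. I'll press slightly further to confirm by force.

>>> send_rows:
  rows:
    - [1.0,[0.1,0,0.4],0]
    - [1.0,[0.1,0,0.3],0]
    - [1.0,[0,0,0],0]

```text
t: 16.35
tool_pos: [0.4846, 0.0267, 0.0836]
tool_rot: [3.138, 0.14, 0.002]
contact_force: [-10.1, 0.4, 21.4]
opening: 0.0241
grip_force: 57.6
```

Force rose to 21 N, so the nut is home against the wood. Now I'll let the lever up slowly, still pinched.

>>> send_rows:
  rows:
    - [1.0,[-0.2,0,-0.7],0]
    - [1.0,[-0.3,0,-0.9],0]
    - [1.0,[-0.2,0,-0.8],0]
    - [1.0,[-0.2,0,-0.9],0]
    - [1.0,[-0.1,0,-0.8],0]
    - [1.0,[-0.1,0,-0.9],0]
    - [1.0,[-0.1,0,-0.9],0]
    - [1.0,[0,0,-0.9],0]
    - [1.0,[0,0,-0.9],0]
    - [1.0,[0,0,0],0]

```text
t: 17.6
tool_pos: [0.4728, 0.0256, 0.1585]
tool_rot: [3.138, 0.139, 0.006]
contact_force: [6.9, 0.6, 3.5]
opening: 0.0236
grip_force: 55.1
```

>>> send_rows:
  rows:
    - [1.0,[0.1,0,-0.9],0]
    - [1.0,[0.1,0,-0.9],0]
    - [1.0,[0.1,0,-0.8],0]
    - [1.0,[0.2,0,-0.9],0]
    - [1.0,[0.2,0,-0.8],0]
    - [1.0,[0.3,0,-0.9],0]
    - [1.0,[0.3,0,-0.8],0]
    - [1.0,[0.4,0,-0.8],0]
    - [1.0,[0,0,0],0]

```text
t: 18.73
tool_pos: [0.4877, 0.0271, 0.2247]
tool_rot: [3.138, 0.139, -0.004]
contact_force: [-0.4, -1.0, -0.4]
opening: 0.0234
grip_force: 60.1
```

>>> send_rows:
  rows:
    - [1.0,[0.4,0,-0.6],0]
    - [1.0,[0.4,0,-0.6],0]
    - [1.0,[0.1,0,-0.3],0]
    - [1.0,[0,0,0],0]
    - [1.0,[0,0,0],0]

```text
t: 19.35
tool_pos: [0.4944, 0.0277, 0.236]
tool_rot: [3.138, 0.139, -0.016]
contact_force: [-4.8, -2.9, -8.8]
opening: 0.0237
grip_force: 59.8
```

Run:
```python
from h import *
o,p,y=pose();print(p,y,o['contact_force'],o['opening'],o['t'])
for n in('side','top'):
    d=shot(n,n+'9');C=cloud(d);X,Y,z=C[...,0],C[...,1],C[...,2]
    m=(z>.225)&(z<.28)&(abs(X-.63)<.02)&(abs(Y-.096)<.02); print(n,m.sum(),'ram top z',np.percentile(z[m],[50,90]))
```

```text
[494.35815397  27.74485336 236.04842682] 5.07611197123587 [-4.81774763 -2.90867474 -8.7710718 ] 0.023702336726440173 19.35
side 308 ram top z [0.24991402 0.26340543]
top 168 ram top z [0.25842407 0.26596412]
```

The ram top is back at 263–266 mm and the tool is being held down by 9 N, so the lever is on its upper stop. Opening and backing off.

>>> send_rows:
  rows:
    - [3.5,[0,0,0.1],0]
    - [5.0,[0,0,0],0]
    - [8.5,[0,0,0],0]
    - [8.5,[0,0,0],0]
    - [8.5,[0,0,0],0]
    - [8.5,[0,0,0],0]
    - [8.5,[0,0,0],0]

```text
t: 20.32
tool_pos: [0.4973, 0.028, 0.2393]
tool_rot: [-3.138, -0.139, -0.0]
contact_force: [-0.6, -0.5, 0.6]
opening: 0.085
grip_force: 0.0
```

>>> send_rows:
  rows:
    - [8.5,[0,0,-2.0],0]
    - [8.5,[0,0,-3.0],0]
    - [8.5,[0,0,-4.0],0]
    - [8.5,[-2.0,0,-3.0],0]
    - [8.5,[0,0,0],0]
    - [8.5,[0,0,0],0]
    - [8.5,[0,0,0],0]
    - [8.5,[0,0,0],0]

```text
t: 21.32
tool_pos: [0.4773, 0.0262, 0.3579]
tool_rot: [-3.138, -0.139, 0.004]
contact_force: [-1.0, -0.1, 0.3]
opening: 0.0845
grip_force: 0.0
```

Run:
```python
from h import *
o,p,y=pose();print(p,o['contact_force'],o['opening'],o['t'])
for n in('side','top'):
    d=shot(n,n+'10');C=cloud(d);X,Y,z=C[...,0],C[...,1],C[...,2];V=d['frame'].max(-1)
    c,s=np.cos(np.radians(5.4)),np.sin(np.radians(5.4)); px=((X-.63)*c+(Y-.096)*s)*1000; py=(-(X-.63)*s+(Y-.096)*c)*1000
    m=(z>.21)&(z<.28)&(abs(px)<20)&(abs(py)<20); print(n,'ram',np.percentile(z[m],90))
    m=(z>.19)&(z<.30)&(px>-175)&(px<-105)&(abs(py+56)<25)&(V<80); 
    if m.any(): print('grip',m.sum(),px[m].mean(),z[m].mean())
    m=(z>.064)&(z<.078)&(abs(px)<45)&(py>40)&(py<170); print('block ymax',np.percentile(py[m],99),np.percentile(z[m],[10,50,90]))
d=load('side10');cv2.imwrite('pics/s10.png',cv2.resize(d['frame'][150:300,270:450,::-1],(700,583),interpolation=cv2.INTER_CUBIC))
```

```text
[477.25298848  26.24101177 357.89406499] [-1.04580448 -0.12530941  0.26830482] 0.08450341796323906 21.325
side ram 0.2635005250816429
grip 273 -143.16210263863388 0.2659502781119472
block ymax 137.7019594143126 [0.06726251 0.06962097 0.07152502]
top ram 0.26564541687613163
block ymax 136.49080924542918 [0.06761461 0.07106275 0.0743865 ]
```

View pics/s10.png

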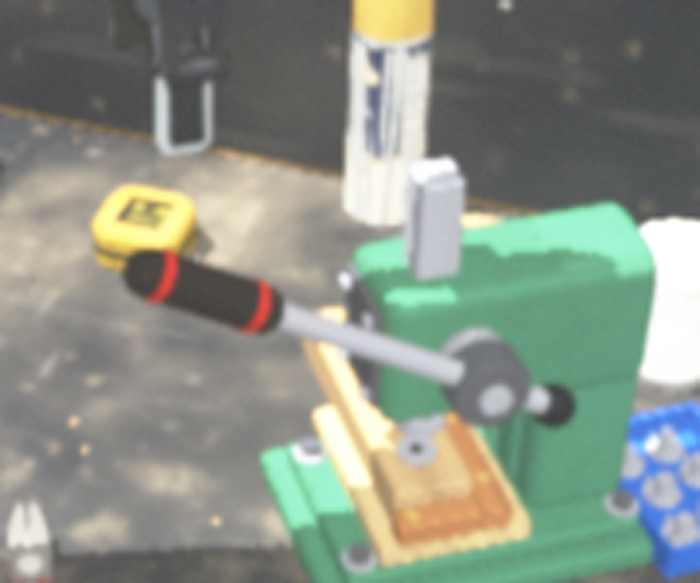

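The final crop shows the nut flush, the lever at rest, the block seated in the jig and the gripper clear.

```bash
python3 -c "
from station import ctrl
print(ctrl.finish_job())"
```

```text
the job is handed in; nothing more can be done
None
```

The nut is pressed home, the lever was eased back up to its rest under control, the block sits in the jig against the fence and stop, and the job was handed in at about 21 s; no verdict was returned.

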